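Lock the sample carousel with its sliding bar

TASK

Lock the sample carousel so that it can be loaded: turn it (the upright finger post on it is there for that) until the slot in the rim of the metal disc faces the locking bar, then push the bar through its guides until it is fully home in the slot. Only push with the fingers: do not pinch the post or the bar's thumb plate, and lift nothing. The vials ride along standing in their holes, and the things round the carousel stay where they are.

Things in the scene. Friction and masses are not known exactly. Their poses are not given: they have to be found in the camera images.
- carousel: Bolted-down base of a hand-turned sample carousel: a low round dark grey casting, 192 mm across, with a 56 mm wide dark grey tongue that reaches 240 mm from the axis along the base's own +y and carries the bar in two steel guides (tops 49 mm above the bench). Origin on the turning axis at bench height, z up. Behind it a fixed shelf overhangs the bench beyond x = 0.68, underside 0.44 m up.
- tray (a point): On the turning axis, at the top of the white vial tray (148 mm across, top 56 mm above the bench) that sits on the slotted disc and turns with it. Six holes of 32 mm, centres 50 mm from the axis; five hold a vial, the one beside the post is empty. The disc below is bare aluminium, 210 mm across, 12 mm thick, top face 40 mm above the bench.
- slot (a point): Centre of the mouth of the one slot in the disc's rim, 105 mm from the axis, 34 mm above the bench. The slot is cut radially inward 31 mm, 16 mm wide, its mouth flared to 26 mm over the outer 7 mm, and it is open above and below.
- station (a point): Fixed point where the bar's centre line crosses the disc's rim: 105 mm from the axis along the base's +y, 34 mm above the bench. The slot is in line when slot lies on this point.
- post (a point): Centre of the top of the upright black finger post on the disc: 14 mm in diameter, 90 mm from the axis, standing from the disc's face (40 mm) to 105 mm above the bench. It stands a quarter turn counter-clockwise (from above) from the slot; with the slot in line, it is on the base's -x side.
- lock_bar (a joint): Slide of the steel locking bar, m: 0 is drawn right back, 0.036 is fully home (thumb plate against the outer guide). It slides toward the axis, along the base's -y, with a drag of about 1.6 N, and stays where it is left. It stops against the rim unless the slot is in front of it.
- thumb_plate (a point): Centre of the outer face (the face away from the axis, to be pushed) of the bar's upright dark thumb plate, 65 mm above the bench. The plate is 34 mm wide across the bar, 10 mm thick and reaches from 39 to 85 mm above the bench; nothing stands behind it above the tongue (22 mm).
- nose (a point): Tip of the bar's nose, 34 mm above the bench. The bar is 12 mm wide and 10 mm high, the nose tapered to 5 mm; the tip stands 10 mm outside the rim when drawn back, 26 mm inside it when home. At 4 mm off line or less the tapers draw the disc into line; once in, the bar holds the disc with 2 mm of play each way at the rim.
- vial_1: One of five loose small vials with screw cap, 28 mm across, 55 mm tall (top 95 mm above the bench), standing in a hole of the tray, 50 mm from the axis. Origin at the centre of its underside.
- vial_2: One of five loose small vials with screw cap, 28 mm across, 55 mm tall (top 95 mm above the bench), standing in a hole of the tray, 50 mm from the axis. Origin at the centre of its underside.
- vial_3: One of five loose small vials with screw cap, 28 mm across, 55 mm tall (top 95 mm above the bench), standing in a hole of the tray, 50 mm from the axis. Origin at the centre of its underside.
- vial_4: One of five loose small vials with screw cap, 28 mm across, 55 mm tall (top 95 mm above the bench), standing in a hole of the tray, 50 mm from the axis. Origin at the centre of its underside.
- vial_5: One of five loose small vials with screw cap, 28 mm across, 55 mm tall (top 95 mm above the bench), standing in a hole of the tray, 50 mm from the axis. Origin at the centre of its underside.
- reagent_bottle: Small loose brown reagent bottle with a black cap, 40 mm across, 70 mm tall, standing beside the bar on the robot's side. Origin under its centre. Leave alone.
- petri_dish: Loose lidded petri dish, 60 mm across, 14 mm high, beside the bar on the far side. Origin under its centre. Leave alone.
- tape: Loose roll of masking tape lying flat, 100 mm across, 25 mm high, to the right of the carousel. Origin under its centre. Leave alone.
- squeeze_bottle: Loose squeeze wash bottle with a red cap, 70 mm across, 214 mm tall with its spout, at the right. Origin under it. Leave alone.
- septa_carton: Loose long white carton, 55 x 215 x 42 mm, lying at the left. Origin under its centre. Leave alone.
Not all that is in view belongs to the job. Leave any yellow look-alike of the vial_2 alone.

How it is judged:
On the way:
1. the slot is turned into line with the bar (within 6 mm at the rim) (horizontal distance between slot and station below 0.006 m), for 0.1 s.
At the end, for the whole second after the job is handed in: The locking bar is home in the slot of the disc (pushed in to within 3 mm of its stop, slot within 6 mm of the bar's line at the rim), all five vials stand upright in their holes at rest, and the reagent bottle, petri dish, tape, squeeze bottle and carton are within 25 mm of where they stood (value of joint lock_bar above 0.033 m and horizontal distance between slot and station below 0.006 m and angle between each of vial_1, vial_2, vial_3, vial_4, vial_5's own z axis and vertical below 0.25 rad and z of vial_1 in the frame of carousel between 0.035 and 0.05 m and linear speed of each of vial_1, vial_2, vial_3, vial_4, vial_5 below 0.05 m/s and z of vial_2 in the frame of carousel between 0.035 and 0.05 m and z of vial_3 in the frame of carousel between 0.035 and 0.05 m and z of vial_4 in the frame of carousel between 0.035 and 0.05 m and z of vial_5 in the frame of carousel between 0.035 and 0.05 m and distance of each of reagent_bottle, petri_dish, tape, squeeze_bottle, septa_carton from where it was at the start of the episode below 0.025 m); the robot touches nothing.
It fails at once if the finger post or the thumb plate was pinched between the fingers ((contact force between the fingers and post_side_0 above 2 N and contact force between the fingers and post_side_2 above 2 N) or (contact force between the fingers and post_side_1 above 2 N and contact force between the fingers and post_side_3 above 2 N) or (contact force between the fingers and plate_side_0 above 2 N and contact force between the fingers and plate_side_1 above 2 N) or (contact force between the fingers and plate_side_2 above 2 N and contact force between the fingers and plate_side_3 above 2 N)).
It fails at once if a vial was lifted out of its hole or tipped over (z of any of vial_1, vial_2, vial_3, vial_4, vial_5 in the frame of carousel above 0.052 m or angle between any of vial_1, vial_2, vial_3, vial_4, vial_5's own z axis and vertical above 0.4 rad).
It fails at once if a thing beside the carousel was shoved or carried away (more than 25 mm) (distance of any of reagent_bottle, petri_dish, tape, squeeze_bottle, septa_carton from where it was at the start of the episode above 0.025 m).
It also fails if it takes over 67 s, if anything falls off the work surface, if the arm or the gripper's body presses on something with over 40 N, if the wrist force passes 120 N, or if a joint passes its speed limit or range.

ROBOT

A 6-joint arm with a two-finger parallel gripper is mounted at the origin on a cart in front of the work surface, level with it; the furniture and walls round the work are solid. World frame = base frame: x ahead of the robot, y to its left, z up, the work surface at z = 0. Lengths are in m, angles in rad, forces in N, time in s.
With the tool pointing down it reaches from about 0.35 to 0.975 m from the base axis. Payload 4.9 kg.
Tool frame: the origin (TCP) lies midway between the tips of the shut fingers; the grasp point (between the pads) lies ctrl.grip_point_offset behind it (ctrl.grip_point_offset is the distance from the TCP to the grasp point, in m); x points along the fingers, y is the direction in which the jaws open and shut, and the axes are right-handed (so a half turn about x gives the same grasp; the last joint's range is limited). The gripper opens to 85 mm and grips with 20 to 120 N. Pads are 22 mm wide; open, the fingers measure 114 mm over their backs; the gripper's body (76 mm by 85 mm) begins 54 mm behind the grasp point. The pads swing forward as they close: fully open they stand 13 mm farther back than shut.
Start: joints at [-1.34, 0.053, 1.613, -0, 1.476, -0.119], TCP at [0.214, -0.587, 0.231] pointing down, gripper open.
Joint ranges: [-3.01, 3.01], [-1.01, 2.22], [0.06, 2.58], [-1.02, 4.17], [0.09, 2.62], [-3.14, 3.14]. Speed limits (rad/s): [2.57, 2.57, 3.14, 3.14, 3.14, 3.14].

INTERFACE

Orientations are given as a rotation vector (axis times angle).
In Python, from station import ctrl gives the robot as it stands. The module is installed in compiled form; this text tells all that it offers.
- The arm moves only by the tool drive_tool, never from a script. Its argument "commands" is text: rows parted by semicolons, each of 5 numbers parted by spaces: the closure, from -1 (fully open) to 1 (shut), so that 0 is half open, then the shift along the tool's x, y, z in units of 40 mm (1.0 is 40 mm), then the turn about the tool's x in units of 5 degrees (1.0 is 5 degrees). A call has 1 to 8 rows; each row is the pose to reach, as a shift and turn from the pose commanded when the call began, along the tool's axes at that moment; what a row does not reach only later rows make up. A row lasts 1/12 s, in which the tool goes at most 41.7 mm and 7.16 degrees, less where a joint would pass 70% of its speed; a pose out of reach is approached as far as the arm can. A call with a gripper value outside its range is refused whole. The fingers move at their own pace and stop on an object; "newtons" is the grip in N (left out, the last holds). Time passes only in rows, so rows that repeat a pose let the fingers close. It gives the time, the measured TCP pose, the force and the opening at its end, in the units of the state.
- ctrl.get_obs(): the state, without advancing time (a new reading comes with each control period).
- ctrl.get_image(name): name is "scene" or "top" or "wrist"; returns (picture, depth): 400x640x3 uint8, blue, green, red; 400x640 float32, m along the optical axis (not along the pixel's ray), 0 where there is no reading.
- ctrl.camera_info(name): a dict with "K" (3x3 intrinsics, pixels), "T" (4x4, takes a point from camera to world coordinates). Camera axes: x right, y down, z forward; pixel columns grow to the right and rows downward; lengths in m; the calibration is good to about 2 mm. A picture is of the moment at which its call begins: read the wrist's pose just before it. camera_info takes no time and is no camera call; for the wrist camera it gives the pose at the moment of the call.
- ctrl.finish_job(): hands the job in, once; it reports no verdict.
The state is a dict: "t": time; "q": joint angles; "dq": joint speeds; "effort": joint torques, N m; "tool_pos": TCP position; "tool_rot": TCP orientation; "contact_force": force on the tool from outside, world axes, zero at the start; "wrist_torque": the same for the moment, N m; "opening": finger opening in m.
Only numpy, scipy, OpenCV 4.12 (cv2) and the standard library are available. Lean on these libraries where they do the work, as an engineer would, in place of code of your own. Each camera call takes 0.05 s, during which the arm holds its last target.

## Working session

There is one attempt and no reset: what is moved stays moved. The work goes in short steps, Python scripts to look and compute and a tool call to move; the robot and the scene stay as the last step left them, time stands still between calls to the robot, and variables do not carry over. Pictures are saved under pics/ and viewed, and the job is handed in when it is done.

Besides the shell and the picture viewer there is one more tool, called after "Emit:" as name(argument=value, ...), one argument or row to a line, values as JSON. drive_tool: Moves the arm, as the interface text tells. Its arguments: {"type":"object","properties":{"commands":{"type":"string"},"newtons":{"type":"number"}},"required":["commands"]}

```bash
mkdir -p pics; python3 - <<'E'
from station import ctrl
import cv2,numpy as np
o=ctrl.get_obs();print(o['t'],o['tool_pos'],o['tool_rot'],o['contact_force'],o['opening'],ctrl.grip_point_offset)
for n in("scene","top"):
    im,d=ctrl.get_image(n);cv2.imwrite(f"pics/{n}0.png",im);np.savez(f"{n}0.npz",im=im,d=d,**ctrl.camera_info(n))
    i=ctrl.camera_info(n);print(n,i['K'],i['T'])
E
```

```text
0.0 [ 0.21406123 -0.5865208   0.23004718] [ 2.03189958  0.36130256 -2.03213927] [-0.17675807 -0.4471252   0.57891914] 0.08547595994277288 0.0187
scene [[426.41417507   0.         320.16758632]
 [  0.         426.41417507 196.7386631 ]
 [  0.           0.           1.        ]] [[-0.78636088 -0.37329096  0.49223006 -0.06922828]
 [-0.61770166  0.46348935 -0.63531275  0.75722785]
 [ 0.00901312 -0.80363641 -0.59505234  0.76446855]
 [ 0.          0.          0.          1.        ]]
top [[446.50071743   0.         320.59480996]
 [  0.         446.50071743 196.1325943 ]
 [  0.           0.           1.        ]] [[-4.64962900e-01 -6.98019429e-01  5.44590101e-01 -3.53991043e-01]
 [-8.85330132e-01  3.66759012e-01 -2.85794306e-01  4.95298231e-01]
 [-2.43349220e-04 -6.15025775e-01 -7.88506967e-01  1.31849037e+00]
 [ 0.00000000e+00  0.00000000e+00  0.00000000e+00  1.00000000e+00]]
```

View pics/scene0.png

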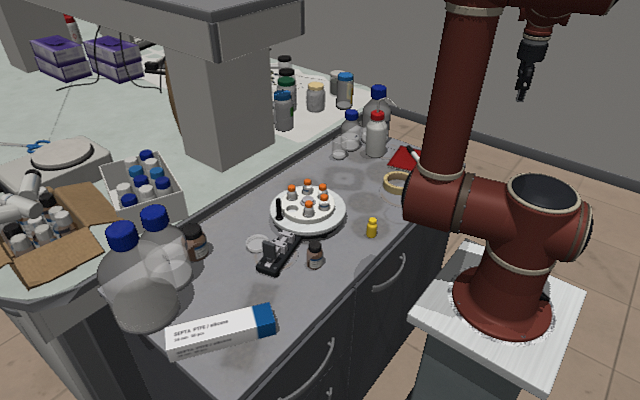

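View pics/top0.png

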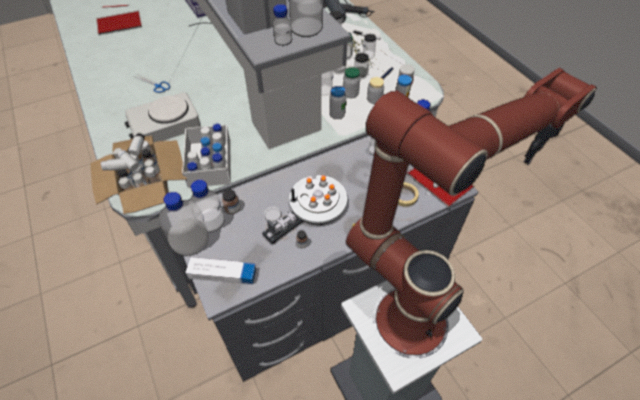

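The scene view shows the carousel at about (308,210), the black post near (278,207), and the tongue, guides and bar near (280,250). I'll zoom in on both views.

```bash
python3 - <<'E'
import cv2,numpy as np
a=np.load("scene0.npz")['im'][165:285,235:385];b=np.load("top0.npz")['im'][165:255,255:360]
cv2.imwrite("pics/s0c.png",cv2.resize(a,None,fx=5,fy=5,interpolation=cv2.INTER_CUBIC))
cv2.imwrite("pics/t0c.png",cv2.resize(b,None,fx=6,fy=6,interpolation=cv2.INTER_CUBIC))
E
```

```text
(no output)
```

View pics/s0c.png

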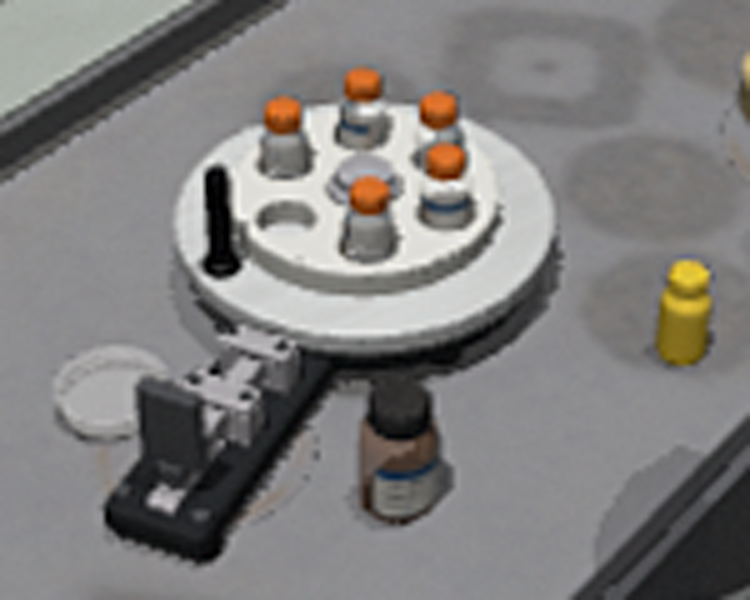

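View pics/t0c.png

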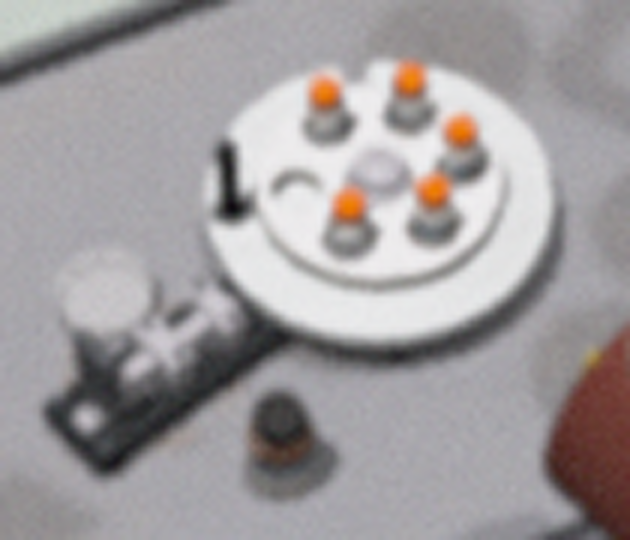

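```bash
cat > h.py <<'E'
import numpy as np,cv2
def load(n): return np.load(n)
def rays(a,uv):
    uv=np.atleast_2d(np.asarray(uv,float));K=a['K'];T=a['T']
    d=np.c_[(uv[:,0]-K[0,2])/K[0,0],(uv[:,1]-K[1,2])/K[1,1],np.ones(len(uv))]@T[:3,:3].T
    return T[:3,3],d
def onz(a,uv,z):
    o,d=rays(a,uv);s=(z-o[2])/d[:,2];return o+d*s[:,None]
def cloud(a):
    v,u=np.mgrid[:400,:640];o,d=rays(a,np.c_[u.ravel(),v.ravel()]);P=o+d*a['d'].ravel()[:,None]
    return P.reshape(400,640,3)
def circ(P):
    A=np.c_[2*P[:,:2],np.ones(len(P))];s=np.linalg.lstsq(A,(P[:,:2]**2).sum(1),rcond=None)[0]
    return s[:2],np.sqrt(s[2]+s[0]**2+s[1]**2)
def two(a,ua,b,ub):
    o1,d1=rays(a,ua);o2,d2=rays(b,ub);d1=d1[0]/np.linalg.norm(d1[0]);d2=d2[0]/np.linalg.norm(d2[0])
    s=np.linalg.lstsq(np.c_[d1,-d2],o2-o1,rcond=None)[0];p=o1+d1*s[0];q=o2+d2*s[1];return (p+q)/2,np.linalg.norm(p-q)
E
python3 - <<'E'
from h import *
S=load("scene0.npz");T=load("top0.npz")
for nm,a,roi in(("scene",S,(165,285,235,385)),("top",T,(165,255,255,360))):
    P=cloud(a);im=a['im'];r=roi
    m=np.zeros((400,640),bool);m[r[0]:r[1],r[2]:r[3]]=1
    hs=cv2.cvtColor(im,cv2.COLOR_BGR2HSV)
    # caps
    cap=m&(hs[...,0]<15)&(hs[...,1]>170)&(hs[...,2]>150)
    n,l,st,c=cv2.connectedComponentsWithStats(cap.astype(np.uint8))
    for i in range(1,n):
        if st[i,4]>8: print(nm,"cap",c[i].round(1),st[i,4],P[l==i].mean(0).round(4))
    zz=P[...,2]
    w=m&(hs[...,1]<60)&(hs[...,2]>150)&(abs(zz-0.04)<0.006)
    c_,_=cv2.findContours(w.astype(np.uint8),cv2.RETR_EXTERNAL,cv2.CHAIN_APPROX_NONE)
    c0=max(c_,key=cv2.contourArea)[:,0]; hull=cv2.convexHull(c0)[:,0]
    Q=onz(a,hull,0.04);print(nm,"disc circle",circ(Q),np.median(zz[w]))
    bl=m&(hs[...,2]<50); n,l,st,c=cv2.connectedComponentsWithStats(bl.astype(np.uint8))
    for i in range(1,n):
        if st[i,4]>8: print(nm,"black",c[i].round(1),st[i],P[l==i].mean(0).round(4))
E
```

```text
scene cap [307.  180.5] 24 [0.5601 0.0056 0.0948]
scene cap [291.  186.5] 24 [0.5487 0.0843 0.1227]
scene cap [322.1 185.6] 25 [ 0.512  -0.0011  0.0952]
scene cap [323.8 195.9] 29 [0.4794 0.0333 0.0949]
scene cap [308.2 202.7] 25 [0.4929 0.0822 0.0948]
scene disc circle (array([0.52786967, 0.04272473]), np.float64(0.1045905068677663)) 0.04048799349796245
scene black [258.8 180.4] [235 165  51  33 247] [0.7036 0.052  0.0593]
scene black [278.4 209.8] [276 199   7  21  93] [0.5471 0.138  0.0787]
scene black [287.  253.1] [256 225  84  53 986] [0.458  0.2049 0.0298]
scene black [278.1 228.3] [275 226   7   6  13] [0.556  0.1346 0.0088]
scene black [375.1 262.1] [372 258   8   8  10] [ 0.2967  0.0511 -0.0219]
scene black [375.9 275.3] [360 259  25  26 327] [ 0.2866  0.0565 -0.0598]
scene black [362.9 275.4] [357 271  11  11  14] [ 0.2974  0.1064 -0.0251]
top cap [327.1 196.7] 9 [0.4783 0.033  0.0952]
top cap [312.7 199. ] 9 [0.492  0.0823 0.0959]
top disc circle (array([0.52802786, 0.04444642]), np.float64(0.10462083787119819)) 0.04038614740593982
top black [292.9 195.9] [292 190   3  11  14] [0.4228 0.1827 0.2501]
top black [286.9 231.1] [272 220  31  23  59] [0.4335 0.2108 0.0635]
top black [277.7 233.1] [275 232   6   3  10] [0.4671 0.2321 0.0216]
```

```bash
python3 - <<'E'
from h import *
from scipy.spatial.transform import Rotation as R
from station import ctrl
o=ctrl.get_obs();print(R.from_rotvec(o['tool_rot']).as_matrix().round(3))
i=ctrl.camera_info("wrist");print(i['K'],(R.from_rotvec(o['tool_rot']).as_matrix().T@(i['T'][:3,3]-o['tool_pos'])).round(3), (R.from_rotvec(o['tool_rot']).as_matrix().T@i['T'][:3,:3]).round(3))
S=load("scene0.npz");T=load("top0.npz")
s=lambda x,y:(235+(x+.5)/5-.5,165+(y+.5)/5-.5); t=lambda x,y:(255+(x+.5)/6-.5,165+(y+.5)/6-.5)
print("post top",two(S,s(216,172),T,t(226,150)), "slot onz", onz(T,[t(362,70)],.034))
for nm,a,roi in(("scene",S,(225,285,245,310)),("top",T,(205,255,255,310))):
    P=cloud(a)[roi[0]:roi[1],roi[2]:roi[3]].reshape(-1,3)
    z=P[:,2]; 
    for lo,hi in((.015,.026),(.045,.053),(.06,.09)):
        q=P[(z>lo)&(z<hi)];print(nm,lo,len(q),q[:,:2].min(0).round(3),q[:,:2].max(0).round(3),q.mean(0).round(4))
    q=P[(z>.018)&(z<.026)][:,:2].astype(np.float32);print(cv2.minAreaRect(q))
E
```

```text
[[-0.     0.343 -0.939]
 [ 0.002 -0.939 -0.343]
 [-1.    -0.002 -0.   ]]
[[276.84347318   0.         318.47653431]
 [  0.         276.84347318 195.56940172]
 [  0.           0.           1.        ]] [-0.142  0.    -0.08 ] [[-0.001 -0.316  0.949]
 [ 1.    -0.001  0.001]
 [ 0.     0.949  0.316]]
post top (array([0.55524284, 0.1295687 , 0.10531347]), np.float64(0.0004107209991128243)) slot onz [[0.62751554 0.00441932 0.034     ]]
scene 0.015 693 [0.401 0.11 ] [0.585 0.28 ] [0.4868 0.2202 0.0206]
scene 0.045 183 [0.401 0.154] [0.518 0.258] [0.4792 0.2001 0.0479]
scene 0.06 148 [0.405 0.178] [0.493 0.257] [0.4708 0.2482 0.0752]
((0.4735337793827057, 0.2055840939283371), (0.14540313184261322, 0.12615066766738892), 48.77507781982422)
top 0.015 416 [0.381 0.114] [0.586 0.281] [0.4894 0.2141 0.0204]
top 0.045 126 [0.381 0.093] [0.532 0.257] [0.4671 0.1773 0.0484]
top 0.06 126 [0.383 0.094] [0.5   0.258] [0.4323 0.2045 0.0722]
((0.4812486171722412, 0.19901132583618164), (0.15322138369083405, 0.15705379843711853), 61.855587005615234)
```

```bash
python3 - <<'E'
from h import *
S=load("scene0.npz");P=cloud(S)
for n,u,v in(("squeeze cap",377,115),("squeeze",376,140),("tape",396,180),("reagent",315,247),("petri",256,243),("carton",220,330),("yellow",372,225),("bluecap1",154,216),("bluecap2",121,233),("brown",193,231),("shelfpillar",225,150),("bluebottle",377,95),("box",165,190),("shelf edge",215,55),("wire flask",351,118)):
    print(n,P[v,u].round(3))
T=load("top0.npz");P=cloud(T)
for n,u,v in(("bluecap",200,187),("cap2",173,200),("pillar",285,120),("white jar",277,207)): print(n,P[v,u].round(3))
E
```

```text
squeeze cap [ 0.566 -0.359  0.156]
squeeze [ 0.556 -0.35   0.071]
tape [ 0.429 -0.279  0.002]
reagent [0.392 0.18  0.07 ]
petri [0.555 0.218 0.016]
carton [0.407 0.463 0.043]
yellow [0.344 0.002 0.045]
bluecap1 [0.62  0.428 0.205]
bluecap2 [0.584 0.515 0.238]
brown [0.647 0.332 0.084]
shelfpillar [0.788 0.094 0.149]
bluebottle [ 0.617 -0.436  0.185]
box [0.742 0.325 0.159]
shelf edge [0.699 0.153 0.451]
wire flask [ 0.653 -0.339  0.126]
bluecap [0.632 0.417 0.2  ]
cap2 [0.588 0.509 0.238]
pillar [0.787 0.043 0.205]
white jar [ 0.589  0.182 -0.003]
```

Emit:
drive_tool(
  commands="1 -0.1 -0.72 -0.70 0; 1 -0.2 -1.44 -1.4 0; 1 -0.3 -2.16 -2.1 0; 1 -0.4 -2.88 -2.8 0; 1 -0.5 -3.6 -3.5 0; 1 -0.5 -4.32 -4.2 0; 1 -0.5 -5.04 -4.9 0; 1 -0.5 -5.76 -5.6 0",
  newtons=20,
)

```text
t: 0.77
tool_pos: [0.3458, -0.292, 0.2509]
tool_rot: [2.032, 0.359, -2.032]
contact_force: [0.8, -1.1, 0.1]
opening: 0.0002
```

Emit:
drive_tool(
  commands="1 0 -0.72 -0.70 0.6; 1 0 -1.44 -1.4 1.2; 1 0 -2.16 -2.1 1.8; 1 0 -2.88 -2.8 2.4; 1 0 -3.6 -3.5 3; 1 0 -4.32 -4.2 3.6; 1 0 -5.04 -4.9 4.2; 1 0 -5.76 -5.6 4.8",
)

```text
t: 1.43
tool_pos: [0.4772, 0.0015, 0.251]
tool_rot: [-2.185, 0.078, 2.185]
contact_force: [1.1, -0.5, -0.4]
opening: -0.0001
```

```bash
cat > snap.py <<'E'
import sys
from station import ctrl
from h import *
from scipy.spatial.transform import Rotation as R
def snap(n,tag):
    i=ctrl.camera_info(n);im,d=ctrl.get_image(n);np.savez(f"{n}{tag}.npz",im=im,d=d,K=i['K'],T=i['T']);cv2.imwrite(f"pics/{n}{tag}.png",im)
if __name__=="__main__":
    o=ctrl.get_obs();M=R.from_rotvec(o['tool_rot']).as_matrix()
    print(o['t'],o['tool_pos'].round(4),"zang",np.degrees(np.arctan2(M[1,2],M[0,2])).round(1),"q",o['q'].round(2),o['contact_force'].round(1))
    for n in sys.argv[2:]: snap(n,sys.argv[1])
E
python3 snap.py 1 wrist
```

```text
1.4333 [0.4772 0.0015 0.251 ] zang 175.9 q [-0.15 -0.32  1.92 -0.    1.54  1.49] [ 1.1 -0.5 -0.4]
```

View pics/wrist1.png

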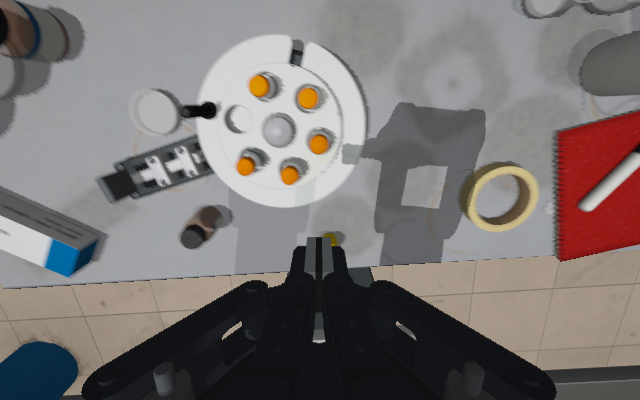

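The wrist view shows the disc centred near (282,120), slot at (297,50), post top at (208,110), thumb plate at (117,185), guides at (155,170) and (183,160). Next are a close crop and measurements.

```bash
python3 - <<'E'
from h import *
W=load("wrist1.npz");im=W['im']
cv2.imwrite("pics/w1c.png",cv2.resize(im[25:225,85:375],None,fx=2.75,fy=2.75,interpolation=cv2.INTER_CUBIC))
P=cloud(W);hs=cv2.cvtColor(im,cv2.COLOR_BGR2HSV);z=P[...,2]
m=np.zeros((400,640),bool);m[25:215,185:375]=1
w=(m&(hs[...,1]<40)&(hs[...,2]>190)&(abs(z-.04)<.006)).astype(np.uint8)
c=max(cv2.findContours(w,cv2.RETR_EXTERNAL,cv2.CHAIN_APPROX_NONE)[0],key=cv2.contourArea)
h=cv2.convexHull(c)[:,0];Q=onz(W,h,.04);print("axis",circ(Q))
C,r=circ(Q)
# post by depth: z .095-.112 black
b=m&(hs[...,2]<60)&(z>.095)&(z<.115);print("post top",P[b].mean(0),b.sum(),P[b].ptp(0) if 0 else P[b].min(0),P[b].max(0))
# slot: pixels in annulus radius 80..104 at z=.04 plane that are dark
v,u=np.mgrid[:400,:640];G=onz(W,np.c_[u.ravel(),v.ravel()],.04).reshape(400,640,3)-np.r_[C,.04]
rr=np.hypot(G[...,0],G[...,1]);an=np.degrees(np.arctan2(G[...,1],G[...,0]))
s=(rr>80e-3)&(rr<98e-3)&(hs[...,2]<190)&(an<20)&(an>-60)
print("slot ang",an[s].mean(),np.percentile(an[s],[2,50,98]),s.sum())
# guides: z .044-.053 outside disc
g=(rr>.108)&(rr<.24)&(an>70)&(an<140)&(abs(z-.049)<.004);print("guides",P[g].mean(0),g.sum(),cv2.minAreaRect(P[g][:,:2].astype(np.float32)))
d=P[g][:,:2]-C;print("guide ang",np.degrees(np.arctan2(d[:,1],d[:,0])).mean())
t=(rr>.15)&(rr<.3)&(an>70)&(an<140)&(z>.08)&(z<.092);print("plate top",P[t].mean(0),t.sum(),cv2.minAreaRect(P[t][:,:2].astype(np.float32)));d=P[t].mean(0)[:2]-C;print(np.degrees(np.arctan2(d[1],d[0])),np.hypot(*d))
E
```

```text
axis (array([0.52151708, 0.04644696]), np.float64(0.09640076510231747))
post top [0.558753   0.12415256 0.10214354] 117 [0.55378393 0.12027749 0.09516201] [0.56453195 0.1307067  0.10567505]
slot ang -28.027059313005207 [-58.5841654  -21.39498359 -13.07877068] 335
guides [0.47443461 0.18767717 0.04738383] 1035 ((0.44471752643585205, 0.19109049439430237), (0.13029944896697998, 0.09149911999702454), 14.343162536621094)
guide ang 108.1137866265021
plate top [0.47813291 0.24731678 0.08347278] 272 ((0.4775211811065674, 0.24850110709667206), (0.03379128500819206, 0.01154323946684599), 16.81716537475586)
102.18762257020464 0.2055015091500051
```

View pics/w1c.png

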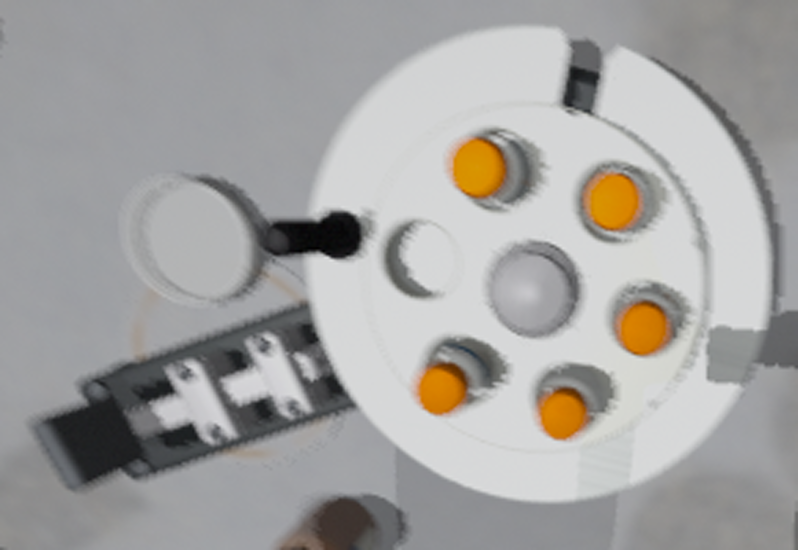

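```bash
python3 - <<'E'
from h import *
W=load("wrist1.npz");im=W['im']
P=cloud(W);hs=cv2.cvtColor(im,cv2.COLOR_BGR2HSV);z=P[...,2]
v,u=np.mgrid[:400,:640];G=onz(W,np.c_[u.ravel(),v.ravel()],.04).reshape(400,640,3)
C=np.array([.528,.0436])
for k in range(3):
    rr=np.hypot(G[...,0]-C[0],G[...,1]-C[1])
    m=(rr<.125)&(z>.03)&(z<.06)&(hs[...,2]>110)&(hs[...,1]<40)
    c=max(cv2.findContours(m.astype(np.uint8),cv2.RETR_EXTERNAL,cv2.CHAIN_APPROX_NONE)[0],key=cv2.contourArea)[:,0]
    h=cv2.convexHull(c)[:,0];Q=onz(W,h,.04)
    q=Q[abs(np.hypot(*(Q[:,:2]-C).T)-.105)<.006];C,r=circ(q);print(C,r,len(q))
D=G[...,:2]-C;rr=np.hypot(D[...,0],D[...,1]);an=np.degrees(np.arctan2(D[...,1],D[...,0]))
s=(rr>.078)&(rr<.096)&(hs[...,2]<150)&(an<-5)&(an>-35)
a=an[s];print("slot",a.mean(),a.min(),a.max(),len(a))
pb=[(85+(x+.5)/2.75-.5,25+(y+.5)/2.75-.5) for x,y in((275,237),(345,235))]
for uv,zz in zip(pb,(.105,.04)):
    p=onz(W,[uv],zz)[0];d=p[:2]-C;print("post",p,np.hypot(*d),np.degrees(np.arctan2(d[1],d[0])))
S=load("scene0.npz");s=lambda x,y:(235+(x+.5)/5-.5,165+(y+.5)/5-.5)
print("post top 2view",two(S,s(216,172),W,pb[0]))
# plate
t=(rr>.15)&(rr<.32)&(an>70)&(an<140)&(z>.081)&(z<.092);q=P[t]
d=q.mean(0)[:2]-C;print("plate top",q.mean(0),np.degrees(np.arctan2(d[1],d[0])),np.hypot(*d),cv2.minAreaRect(q[:,:2].astype(np.float32)))
# tongue outline (z .015-.026), dark
t=(rr>.112)&(rr<.3)&(an>80)&(an<130)&(z>.017)&(z<.026)&(hs[...,2]<110);q=P[t];d=q[:,:2]-C
print("tongue",t.sum(),q.mean(0),cv2.minAreaRect(q[:,:2].astype(np.float32)),np.degrees(np.arctan2(*d.mean(0)[::-1])))
# guides
t=(rr>.112)&(rr<.22)&(an>85)&(an<125)&(z>.044)&(z<.053);q=P[t];d=q[:,:2]-C
print("guides",t.sum(),q.mean(0),cv2.minAreaRect(q[:,:2].astype(np.float32)),np.degrees(np.arctan2(*d.mean(0)[::-1])))
# base casting not visible; vial caps
E
```

```text
[0.53007945 0.04201748] 0.10439429996362509 63
[0.53007945 0.04201748] 0.10439429996362509 63
[0.53007945 0.04201748] 0.10439429996362509 63
slot -16.981080207694944 -21.943005144411348 -11.879158923244782 217
post [0.55989888 0.12840071 0.105     ] 0.09138524039937597 70.95536159954827
post [0.55912247 0.12727591 0.04      ] 0.09006940877147704 71.18875146134366
post top 2view (array([0.55860652, 0.12814613, 0.10326589]), np.float64(0.003237538400826056))
plate top [0.47794842 0.24745907 0.08370466] 104.23834442208847 0.21195257598640588 ((0.47766542434692383, 0.24854470789432526), (0.03348991274833679, 0.01154323946684599), 16.81716537475586)
tongue 1292 [0.48853902 0.22044542 0.02143208] ((0.4639088809490204, 0.20939728617668152), (0.10157288610935211, 0.1216701790690422), 14.246668815612793) 103.1057698977783
guides 887 [0.49171056 0.19401648 0.04683004] ((0.489469438791275, 0.20254084467887878), (0.03860875219106674, 0.09172622859477997), 13.920036315917969) 104.16713093883737
```

```bash
cat > plan.py <<'E'
# prints rows (x,y,z,turn units) to reach targets (x,y,z,zang deg) from commanded pose p0
import numpy as np,sys
C=np.array([.5295,.0425])
def rows(p0,a0,tg):
    a=np.radians(a0);ez=np.array([np.cos(a),np.sin(a)]);ey=np.array([-ez[1],ez[0]]);out=[]
    for x,y,z,an in tg:
        d=np.array([x,y])-p0[:2];out.append((round((p0[2]-z)/.04,2),round(d@ey/.04,2),round(d@ez/.04,2),round(-(an-a0)/5,2)))
    return out
def arc(phi,off=.018,R=.094,z=.07):
    f=np.radians(phi);er=np.array([np.cos(f),np.sin(f)]);et=np.array([-er[1],er[0]]);p=C+R*er-off*et;return (*p,z,phi+90)
E
python3 -c "
from plan import *
print(arc(71.1,.035));print(rows(np.array([.4772,.0015,.251]),175.9,[arc(71.1,.035)]))"
```

```text
(np.float64(0.5930612248695901), np.float64(0.12009491409285403), 0.07, 161.1)
[(np.float64(4.52), np.float64(-3.16), np.float64(-2.68), 2.96)]
```

Emit:
drive_tool(
  commands="1 0 -0.7 -0.6 0.6; 1 0 -1.4 -1.2 1.2; 1 0 -2.1 -1.8 1.8; 1 0 -2.8 -2.4 2.4; 1 0.6 -3.16 -2.68 2.96; 1 1.6 -3.16 -2.68 2.96; 1 2.4 -3.16 -2.68 2.96; 1 2.8 -3.16 -2.68 2.96",
)

```text
t: 2.15
tool_pos: [0.5898, 0.1182, 0.1332]
tool_rot: [-2.037, 0.339, 2.054]
contact_force: [-0.6, -0.4, -0.3]
opening: -0.0001
```

```bash
python3 snap.py 2 wrist scene; python3 - <<'E'
from h import *
im=load("scene2.npz")['im'][110:270,210:410];cv2.imwrite("pics/s2c.png",cv2.resize(im,None,fx=3.7,fy=3.7,interpolation=cv2.INTER_CUBIC))
E
```

```text
2.15 [0.5898 0.1182 0.1332] zang 161.3 q [ 0.07  0.08  1.75 -0.    1.32  1.97] [-0.6 -0.4 -0.3]
```

View pics/wrist2.png

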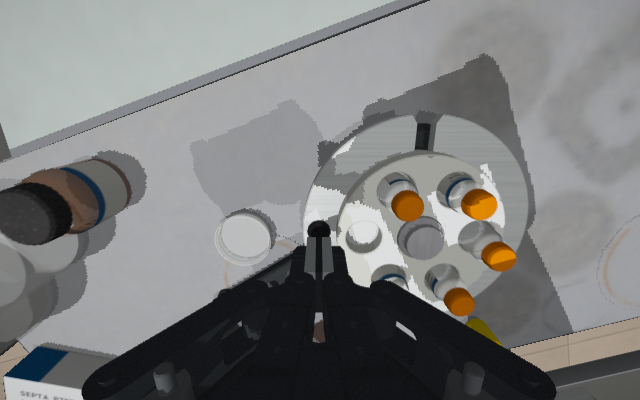

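View pics/s2c.png

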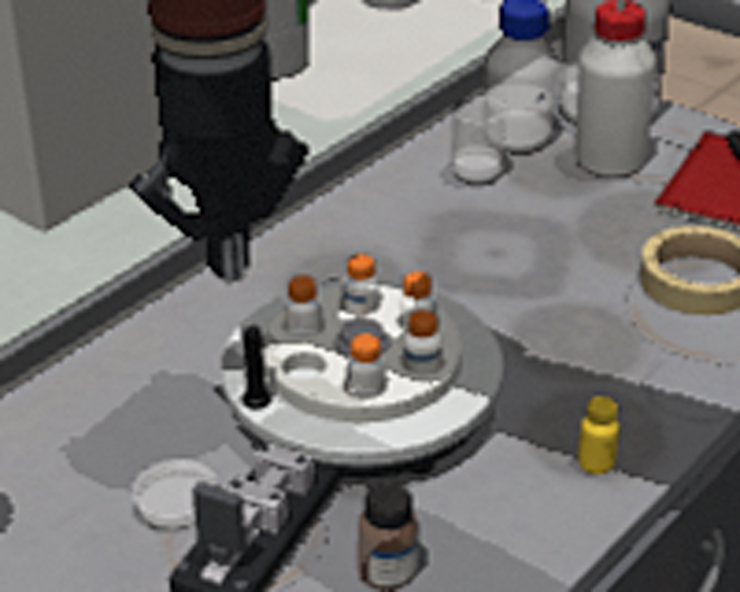

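Emit:
drive_tool(
  commands="1 0.6 0 0 0; 1 1.2 0 0 0; 1 1.7 0 0 0; 1 1.7 0 0.1 0; 1 1.7 0 0.2 0; 1 1.7 0 0.3 0; 1 1.7 0 0.4 0; 1 1.7 0 0.4 0",
)

```text
t: 2.92
tool_pos: [0.5782, 0.1236, 0.0735]
tool_rot: [-2.047, 0.336, 2.041]
contact_force: [0.2, -0.1, -0.1]
opening: -0.0001
```

```bash
python3 snap.py 3 wrist scene; python3 - <<'E'
from h import *
im=load("scene3.npz")['im'][110:270,210:410];im=np.hstack([cv2.resize(im,None,fx=2.4,fy=2.4),cv2.resize(load("wrist3.npz")['im'][100:340,200:440],(320,384))[:384]]);cv2.imwrite("pics/c3.png",im)
E
```

```text
2.9167 [0.5782 0.1236 0.0735] zang 161.3 q [0.08 0.12 1.82 0.   1.2  1.98] [ 0.2 -0.1 -0.1]
```

View pics/c3.png

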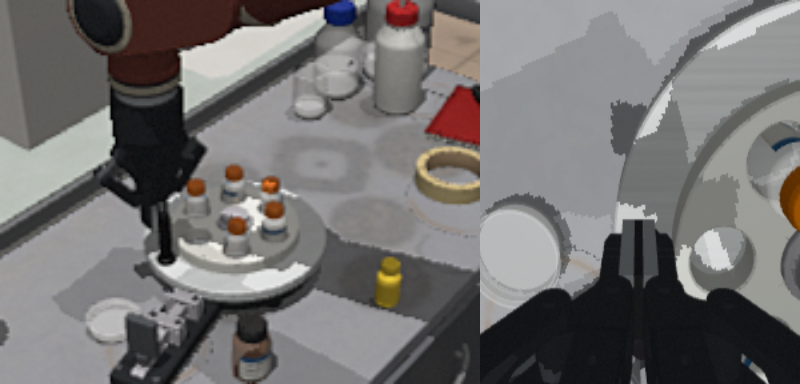

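```bash
python3 -c "
from plan import *
print('; '.join('1 %.2f %.2f %.2f %.2f'%r for r in rows(np.array([.578,.1253,.071]),161.1,[arc(p,z=.071) for p in (72.5,74.5,77,79.5,82,84.5,87,89)])))
print(arc(89))"
```

```text
1 0.00 -0.01 0.08 -0.28; 1 0.00 -0.02 0.17 -0.68; 1 0.00 -0.03 0.27 -1.18; 1 0.00 -0.04 0.37 -1.68; 1 0.00 -0.04 0.48 -2.18; 1 0.00 -0.04 0.58 -2.68; 1 0.00 -0.03 0.69 -3.18; 1 0.00 -0.02 0.77 -3.58
(np.float64(0.5491377847179197), np.float64(0.1361715400288297), 0.07, 179)
```

Emit:
drive_tool(
  commands="1 0 -0.01 0.08 -0.28; 1 0 -0.02 0.17 -0.68; 1 0 -0.03 0.27 -1.18; 1 0 -0.04 0.37 -1.68; 1 0 -0.04 0.48 -2.18; 1 0 -0.04 0.58 -2.68; 1 0 -0.03 0.69 -3.18; 1 0 -0.02 0.77 -3.58",
)

```text
t: 3.68
tool_pos: [0.5495, 0.134, 0.0723]
tool_rot: [-2.218, 0.013, 2.213]
contact_force: [2.4, 0.2, 0.6]
opening: -0.0001
```

```bash
python3 snap.py 4 wrist scene; python3 - <<'E'
from h import *
im=load("scene4.npz")['im'][110:270,210:410];im=np.hstack([cv2.resize(im,None,fx=2.4,fy=2.4),cv2.resize(load("wrist4.npz")['im'][100:340,200:440],(320,384))[:384]]);cv2.imwrite("pics/c4.png",im)
from plan import *
print('; '.join('1 %.2f %.2f %.2f %.2f'%r for r in rows(np.array([*arc(89)[:2],.071]),179,[arc(p,z=.071) for p in (91.5,94.5,97.5,100.5,103.5,106.5,109.5,112.5)])))
E
```

```text
3.6833 [0.5495 0.134  0.0723] zang 179.3 q [0.11 0.06 1.88 0.   1.19 1.69] [2.4 0.2 0.6]
1 0.00 -0.02 0.10 -0.50; 1 0.00 -0.03 0.23 -1.10; 1 0.00 -0.04 0.35 -1.70; 1 0.00 -0.04 0.48 -2.30; 1 0.00 -0.04 0.60 -2.90; 1 0.00 -0.03 0.73 -3.50; 1 0.00 -0.01 0.85 -4.10; 1 0.00 0.02 0.97 -4.70
```

View pics/c4.png

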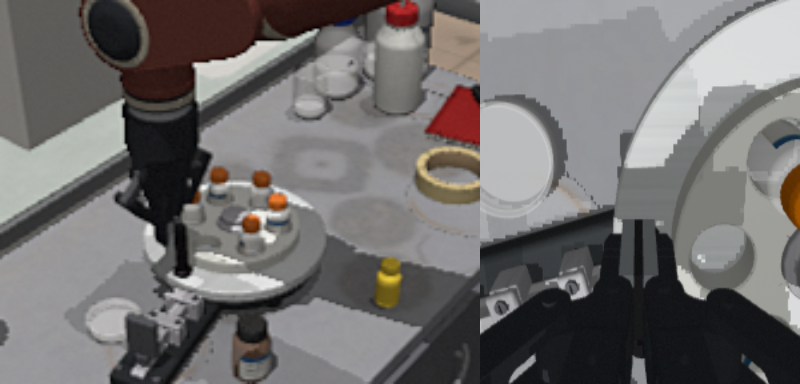

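The disc is turning: the force is about 2.4 N and the vials stay upright. I'll carry on along the arc.

Emit:
drive_tool(
  commands="1 0 -0.02 0.1 -0.5; 1 0 -0.03 0.23 -1.1; 1 0 -0.04 0.35 -1.7; 1 0 -0.04 0.48 -2.3; 1 0 -0.04 0.6 -2.9; 1 0 -0.03 0.73 -3.5; 1 0 -0.01 0.85 -4.1; 1 0 0.02 0.97 -4.7",
)

```text
t: 4.45
tool_pos: [0.5105, 0.1336, 0.0718]
tool_rot: [2.005, 0.403, -2.001]
contact_force: [2.4, 0.7, 0.6]
opening: -0.0002
```

```bash
python3 snap.py 5 ; python3 - <<'E'
from plan import *
print('; '.join('1 %.2f %.2f %.2f %.2f'%r for r in rows(np.array([*arc(112.5)[:2],.071]),202.5,[arc(p,z=.071) for p in (115.5,118.5,121.5,124.5,127.5,130.5,133.5,136.5)])))
print(arc(112.5),arc(136.5))
E
```

```text
4.45 [0.5105 0.1336 0.0718] zang -157.2 q [ 0.11 -0.02  1.97  0.    1.19  1.29] [2.4 0.7 0.6]
1 0.00 -0.02 0.12 -0.60; 1 0.00 -0.03 0.25 -1.20; 1 0.00 -0.04 0.37 -1.80; 1 0.00 -0.04 0.50 -2.40; 1 0.00 -0.04 0.62 -3.00; 1 0.00 -0.02 0.75 -3.60; 1 0.00 -0.01 0.87 -4.20; 1 0.00 0.02 0.99 -4.80
(np.float64(0.5101575889428847), np.float64(0.13623297783863256), 0.07, 202.5) (np.float64(0.4737051914873325), np.float64(0.12026206879343405), 0.07, 226.5)
```

Emit:
drive_tool(
  commands="1 0 -0.02 0.12 -0.6; 1 0 -0.03 0.25 -1.2; 1 0 -0.04 0.37 -1.8; 1 0 -0.04 0.5 -2.4; 1 0 -0.04 0.62 -3; 1 0 -0.02 0.75 -3.6; 1 0 -0.01 0.87 -4.2; 1 0 0.02 0.99 -4.8",
)

```text
t: 5.12
tool_pos: [0.4743, 0.1177, 0.0718]
tool_rot: [1.741, 0.752, -1.738]
contact_force: [1.6, 1.0, 1.5]
opening: -0.0004
```

```bash
python3 snap.py 6 wrist scene; python3 - <<'E'
from h import *
im=load("scene6.npz")['im'][110:270,210:410];im=np.hstack([cv2.resize(im,None,fx=2.4,fy=2.4),cv2.resize(load("wrist6.npz")['im'][100:340,200:440],(320,384))[:384]]);cv2.imwrite("pics/c6.png",im)
E
```

```text
5.1167 [0.4743 0.1177 0.0718] zang -133.2 q [ 0.09 -0.12  2.06  0.    1.2   0.85] [1.6 1.  1.5]
```

View pics/c6.png

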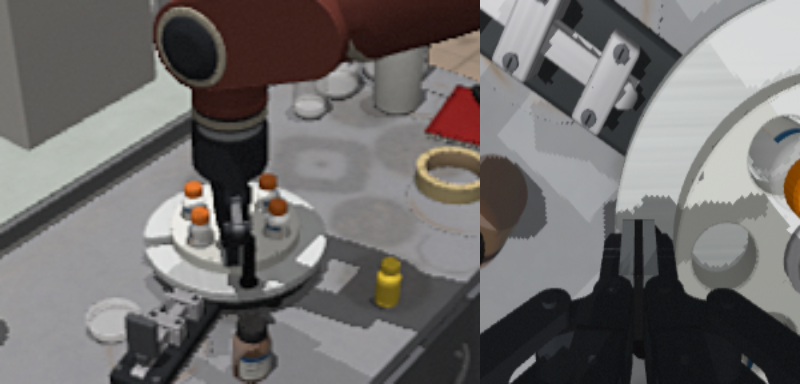

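Emit:
drive_tool(
  commands="1 0 -0.02 0.12 -0.6; 1 0 -0.03 0.25 -1.2; 1 0 -0.04 0.37 -1.8; 1 0 -0.04 0.5 -2.4; 1 0 -0.04 0.62 -3; 1 0 -0.02 0.75 -3.6; 1 0 -0.01 0.87 -4.2; 1 0 0.02 0.99 -4.8",
)

```text
t: 5.88
tool_pos: [0.4476, 0.0885, 0.0717]
tool_rot: [1.454, 1.03, -1.452]
contact_force: [2.2, 0.7, 0.7]
opening: -0.0003
```

Emit:
drive_tool(
  commands="1 0 -0.02 0.12 -0.6; 1 0 -0.03 0.25 -1.2; 1 0 -0.04 0.37 -1.8; 1 0 -0.04 0.5 -2.4; 1 0 -0.04 0.62 -3; 1 0 -0.02 0.75 -3.6; 1 0 0 0.83 -4; 1 0 0 0.83 -4",
)

```text
t: 6.55
tool_pos: [0.4363, 0.0566, 0.0715]
tool_rot: [1.202, 1.214, -1.202]
contact_force: [0.9, -0.4, 0.3]
opening: 0.0
```

```bash
python3 snap.py 7 wrist scene; python3 - <<'E'
from h import *
im=load("scene7.npz")['im'][110:270,210:410];im=np.hstack([cv2.resize(im,None,fx=2.4,fy=2.4),cv2.resize(load("wrist7.npz")['im'][100:340,100:440],(320,384))[:384]]);cv2.imwrite("pics/c7.png",im)
cv2.imwrite("pics/s7c.png",cv2.resize(load("scene7.npz")['im'][190:260,250:350],None,fx=7,fy=7,interpolation=cv2.INTER_CUBIC))
E
```

```text
6.55 [0.4363 0.0566 0.0715] zang -89.4 q [-0.04 -0.25  2.17 -0.    1.22 -0.05] [ 0.9 -0.4  0.3]
```

View pics/wrist7.png

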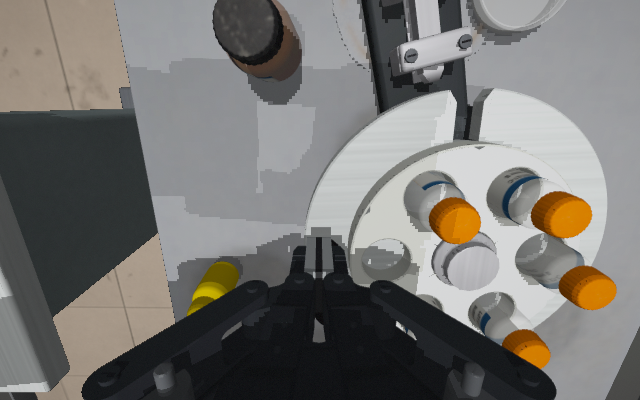

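View pics/s7c.png

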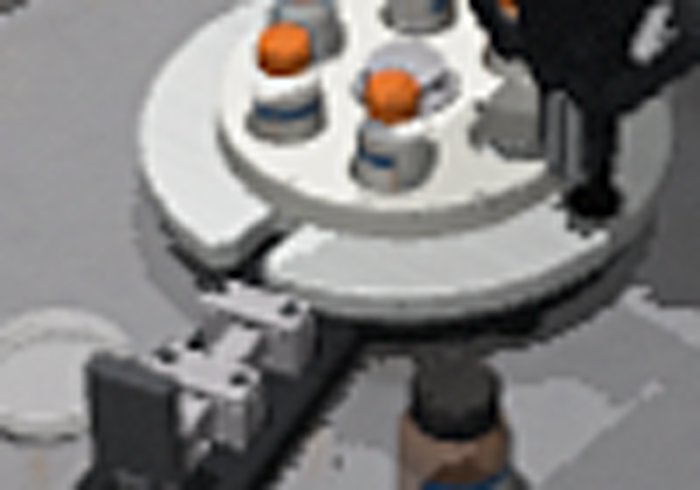

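The wrist view shows both the slot mouth (about (469,100)) and the nose (about (430,75)). I'll zoom in to measure both in this one view.

```bash
python3 - <<'E'
from h import *
cv2.imwrite("pics/w7c.png",cv2.resize(load("wrist7.npz")['im'][0:150,360:520],None,fx=4,fy=4,interpolation=cv2.INTER_CUBIC))
E
```

```text
(no output)
```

View pics/w7c.png

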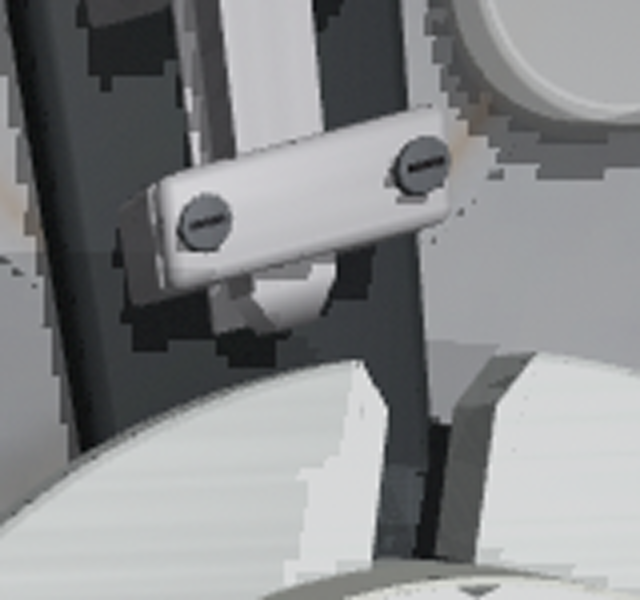

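```bash
python3 - <<'E'
from h import *
W=load("wrist7.npz");f=lambda x,y:(360+(x+.5)/4-.5,(y+.5)/4-.5)
C=np.array([.5295,.0425])
def pr(n,pts,z):
    p=onz(W,[f(*q) for q in pts],z)[:,:2];d=p-C
    print(n,p.round(4).tolist(),"r",np.hypot(*d.T).round(4),"ang",np.degrees(np.arctan2(d[:,1],d[:,0])).round(2));return p
# disc circle refit in this view
im=W['im'];P=cloud(W);hs=cv2.cvtColor(im,cv2.COLOR_BGR2HSV)
v,u=np.mgrid[:400,:640];G=onz(W,np.c_[u.ravel(),v.ravel()],.04).reshape(400,640,3)
rr=np.hypot(G[...,0]-C[0],G[...,1]-C[1]);m=(rr<.13)&(abs(P[...,2]-.04)<.006)
q=G[m];an=np.degrees(np.arctan2(q[:,1]-C[1],q[:,0]-C[0]));r=np.hypot(*(q[:,:2]-C).T);rim=[]
for a in range(-60,180,3):
    k=(abs(an-a)<1.5)
    if k.sum()>10: j=np.argmax(np.where(k,r,0)); rim.append(q[j])
rim=np.array(rim);R=np.hypot(*(rim[:,:2]-C).T);ok=abs(R-.105)<.005;print("disc",circ(rim[ok]),ok.sum())
l=pr("slot L",[(387,408),(375,560)],.04);r_=pr("slot R",[(497,400),(475,565)],.04)
mid=(l+r_)/2;d=mid-C;print("slot mid",mid,np.degrees(np.arctan2(d[:,1],d[:,0])),np.hypot(*(l-r_).T))
e=(mid[0]-mid[1]);print("slot dir",np.degrees(np.arctan2(e[1],e[0])))
a=pr("bar L",[(218,0),(235,155)],.039);b=pr("bar R",[(312,0),(322,130)],.039)
n=pr("nose tip",[(290,333)],.037)
g=pr("guide",[(175,290),(447,212),(447,108),(160,185)],.049);gm=g.mean(0);d=gm-C;e=g[1]-g[0];print("guide mid",gm,np.degrees(np.arctan2(d[1],d[0])),"normal",np.degrees(np.arctan2(e[1],e[0]))+90)
m1=(a[0]+b[0])/2;m2=(a[1]+b[1])/2
e=m1-m2;print("bar dir",np.degrees(np.arctan2(e[1],e[0])))
pr("tongue edges",[(97,450)],.022)
# post
E
```

```text
disc (array([0.52868795, 0.04272877]), np.float64(0.10456727418231615)) 61
slot L [[0.5165, 0.1391], [0.5184, 0.1168]] r [0.0974 0.0751] ang [97.66 98.51]
slot R [[0.5327, 0.1403], [0.534, 0.1161]] r [0.0979 0.0738] ang [88.15 86.47]
slot mid [[0.52458448 0.13970538]
 [0.52621795 0.11645468]] [92.89488752 92.54107317] [0.01618787 0.01567264]
slot dir 94.0186859175178
bar L [[0.4855, 0.1908], [0.4901, 0.1723]] r [0.1547 0.1357] ang [106.52 106.88]
bar R [[0.4982, 0.1909], [0.5018, 0.1755]] r [0.1517 0.1359] ang [101.91 101.75]
nose tip [[0.5018, 0.1495]] r [0.1105] ang [104.52]
guide [[0.4807, 0.154], [0.5161, 0.1639], [0.5139, 0.176], [0.4774, 0.1667]] r [0.1216 0.1221 0.1344 0.1347] ang [113.63  96.28  96.67 112.76]
guide mid [0.49703951 0.1651464 ] 104.82441465544521 normal 105.6512904894319
bar dir 103.65081095038008
tongue edges [[0.478, 0.1322]] r [0.1034] ang [119.87]
```

```bash
python3 - <<'E'
from plan import *
print('; '.join('1 %.2f %.2f %.2f %.2f'%r for r in rows(np.array([*arc(180.5)[:2],.071]),270.5,[arc(p,z=.071) for p in (182.5,184.5,186.5,188.5,190,191,191.5,191.5)])))
E
```

```text
1 0.00 -0.01 0.08 -0.40; 1 0.00 -0.03 0.17 -0.80; 1 0.00 -0.03 0.25 -1.20; 1 0.00 -0.04 0.33 -1.60; 1 0.00 -0.04 0.39 -1.90; 1 0.00 -0.04 0.44 -2.10; 1 0.00 -0.04 0.46 -2.20; 1 0.00 -0.04 0.46 -2.20
```

Emit:
drive_tool(
  commands="1 0 -0.01 0.08 -0.4; 1 0 -0.02 0.17 -0.8; 1 0 -0.03 0.25 -1.2; 1 0 -0.04 0.33 -1.6; 1 0 -0.04 0.4 -1.9; 1 0 -0.04 0.44 -2.1; 1 0 -0.04 0.46 -2.2; 1 0 -0.04 0.46 -2.2",
)

```text
t: 7.32
tool_pos: [0.4348, 0.0386, 0.0713]
tool_rot: [1.059, 1.298, -1.059]
contact_force: [0.5, 0.8, 0.0]
opening: 0.0002
```

```bash
python3 snap.py 8 wrist; python3 - <<'E'
from h import *
cv2.imwrite("pics/w8c.png",cv2.resize(load("wrist8.npz")['im'][0:150,360:560],None,fx=4,fy=4,interpolation=cv2.INTER_CUBIC))
E
```

```text
7.3167 [0.4348 0.0386 0.0713] zang -78.4 q [-0.08 -0.26  2.18  0.    1.22 -0.28] [0.5 0.8 0. ]
```

View pics/w8c.png

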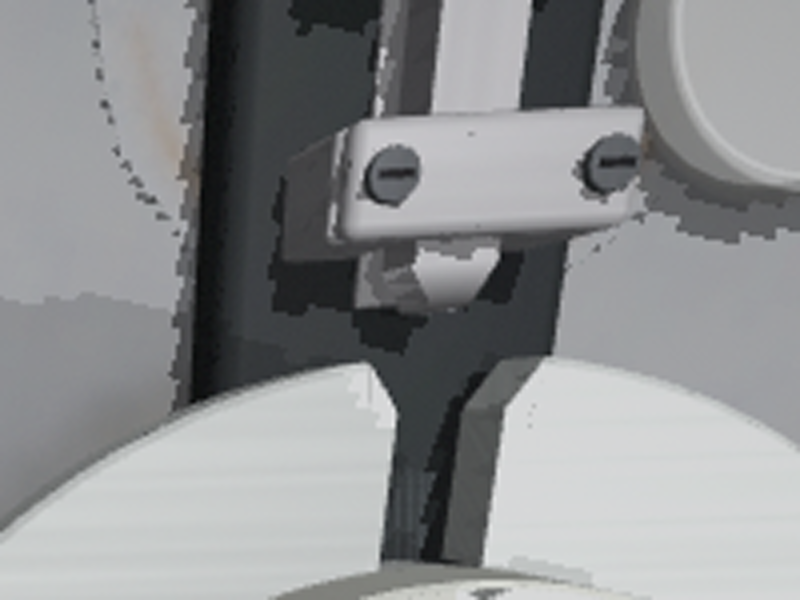

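```bash
python3 - <<'E'
from h import *
W=load("wrist8.npz");f=lambda x,y:(360+(x+.5)/4-.5,(y+.5)/4-.5)
C=np.array([.529,.0427])
def pr(n,pts,z):
    p=onz(W,[f(*q) for q in pts],z)[:,:2];d=p-C
    print(n,p.round(4).tolist(),"r",np.hypot(*d.T).round(4),"ang",np.degrees(np.arctan2(d[:,1],d[:,0])).round(2));return p
l=pr("slot L",[(397,410),(383,560)],.04);r_=pr("slot R",[(503,408),(483,565)],.04)
pr("slot mid",[(450,409),(433,562)],.04)
a=pr("bar L",[(441,0),(432,110)],.039);b=pr("bar R",[(529,0),(520,110)],.039)
m=(a+b)/2;d=m-C;print("bar mid",m,np.degrees(np.arctan2(d[:,1],d[:,0])))
e=m[0]-m[1];print(np.degrees(np.arctan2(e[1],e[0])))
pr("nose tip",[(450,304)],.038);pr("nose sh",[(413,262),(500,250)],.039)
g=pr("screws",[(391,177),(612,163)],.05);d=g.mean(0)-C;print("screw mid",np.degrees(np.arctan2(d[1],d[0])),np.hypot(*d)); e=g[1]-g[0];print("n",np.degrees(np.arctan2(e[1],e[0]))+90)
E
```

```text
slot L [[0.4991, 0.1351], [0.5049, 0.1138]] r [0.0971 0.0751] ang [107.92 108.73]
slot R [[0.5145, 0.1385], [0.5204, 0.1162]] r [0.0969 0.074 ] ang [98.63 96.69]
slot mid [[0.5068, 0.1368], [0.5126, 0.1151]] r [0.0967 0.0742] ang [103.27 102.77]
bar L [[0.4867, 0.1859], [0.4903, 0.1734]] r [0.1493 0.1363] ang [106.47 106.51]
bar R [[0.4983, 0.1883], [0.5022, 0.1759]] r [0.1488 0.1358] ang [101.92 101.39]
bar mid [[0.49246355 0.18710058]
 [0.4962132  0.17463095]] [104.19906332 103.9561289 ]
106.73616994241331
nose tip [[0.5024, 0.1508]] r [0.1113] ang [103.83]
nose sh [[0.4946, 0.1548], [0.5063, 0.1588]] r [0.1172 0.1183] ang [107.05 101.08]
screws [[0.4832, 0.1615], [0.5111, 0.1689]] r [0.1273 0.1275] ang [111.08  98.09]
screw mid 104.57833331111954 0.12657454940672122
n 104.86318826347357
```

Emit:
drive_tool(
  commands="1 0 0 0.02 -0.1; 1 0 0 0.04 -0.2; 1 0 0 0.04 -0.2; 1 0 0 0.04 -0.2",
)

```text
t: 7.7
tool_pos: [0.4348, 0.037, 0.0712]
tool_rot: [1.045, 1.306, -1.046]
contact_force: [-0.9, 1.2, 1.6]
opening: -0.0002
```

```bash
python3 snap.py 9 wrist; python3 - <<'E'
from h import *
cv2.imwrite("pics/w9c.png",cv2.resize(load("wrist9.npz")['im'][0:150,360:560],None,fx=4,fy=4,interpolation=cv2.INTER_CUBIC))
E
```

```text
7.7 [0.4348 0.037  0.0712] zang -77.4 q [-0.09 -0.26  2.18 -0.    1.22 -0.31] [-0.9  1.2  1.6]
```

View pics/w9c.png

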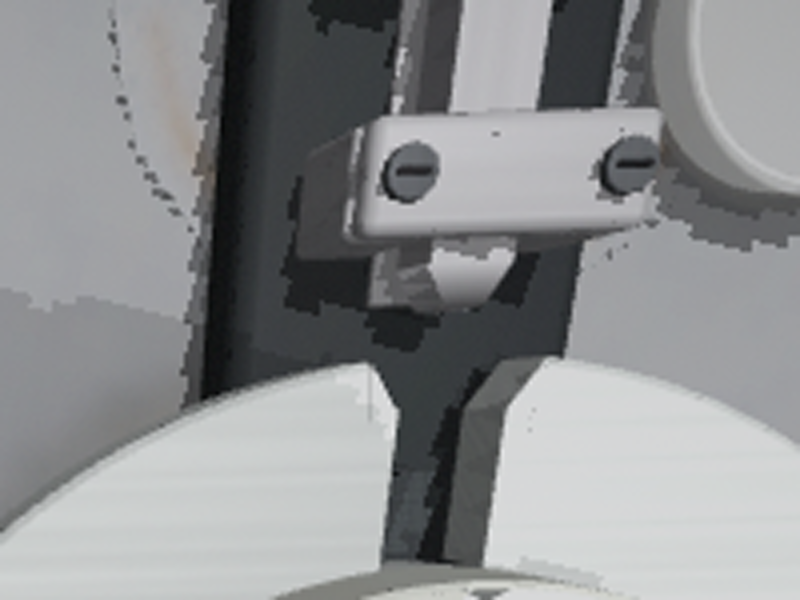

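Emit:
drive_tool(
  commands="1 0 0 -0.3 0; 1 -0.8 0 -0.4 0; 1 -1.5 0.2 -0.8 0; 1 -1.5 0.5 -1.8 0; 1 -1.5 0.9 -2.75 0; 1 -1.5 1.3 -3.7 -0.1; 1 -1.5 1.7 -4.65 -0.2; 1 -1.5 2.1 -5.6 -0.34",
)

```text
t: 8.42
tool_pos: [0.4681, 0.2758, 0.1314]
tool_rot: [1.022, 1.316, -1.022]
contact_force: [0.6, 0.1, 0.3]
opening: -0.0007
```

```bash
python3 snap.py 10 wrist scene; python3 - <<'E'
from h import *
cv2.imwrite("pics/s10c.png",cv2.resize(load("scene10.npz")['im'][150:290,220:370],None,fx=4.2,fy=4.2,interpolation=cv2.INTER_CUBIC))
E
```

```text
8.4167 [0.4681 0.2758 0.1314] zang -75.6 q [ 0.4  -0.06  1.9  -0.    1.3   0.15] [0.6 0.1 0.3]
```

View pics/wrist10.png

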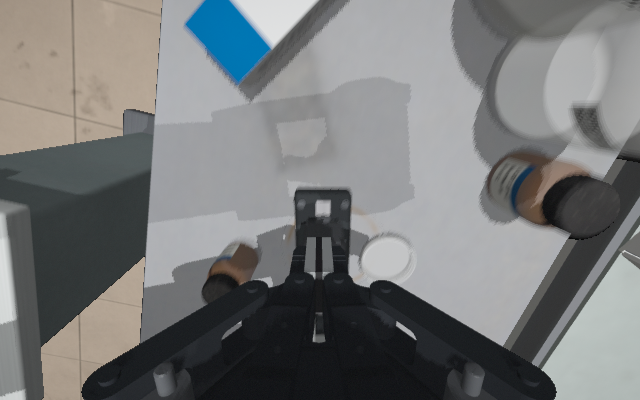

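View pics/s10c.png

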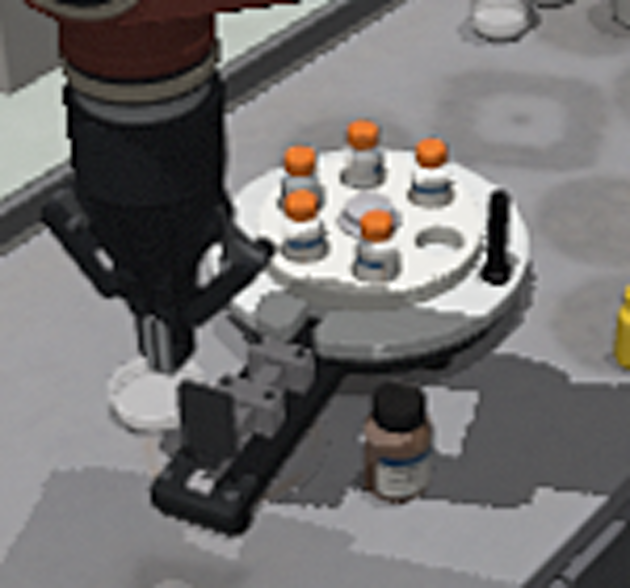

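Emit:
drive_tool(
  commands="1 0 0 -0.15 0; 1 0.7 0 -0.15 0; 1 1.4 0 -0.15 0; 1 1.9 0 -0.15 0; 1 1.9 0 -0.15 0; 1 1.9 0 -0.15 0",
)

```text
t: 9.02
tool_pos: [0.4654, 0.2784, 0.0542]
tool_rot: [1.022, 1.318, -1.026]
contact_force: [1.4, -0.2, 0.7]
opening: 0.0001
```

```bash
python3 snap.py 11 wrist scene; python3 - <<'E'
from h import *
cv2.imwrite("pics/s11c.png",cv2.resize(load("scene11.npz")['im'][180:290,220:350],None,fx=5,fy=5,interpolation=cv2.INTER_CUBIC))
E
```

```text
9.0167 [0.4654 0.2784 0.0542] zang -75.7 q [ 0.4   0.04  1.94 -0.    1.16  0.15] [ 1.4 -0.2  0.7]
```

View pics/s11c.png

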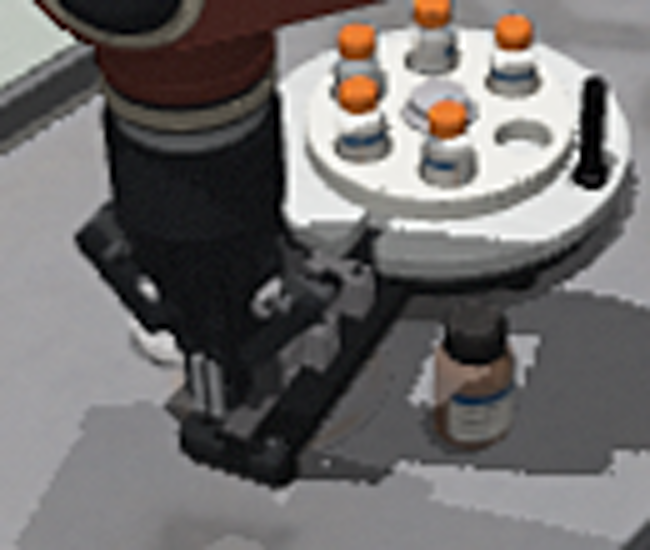

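Emit:
drive_tool(
  commands="1 0 0.08 0.15 0; 1 0 0.08 0.3 0; 1 0 0.08 0.45 0; 1 0 0.08 0.6 0; 1 0 0.08 0.72 0; 1 0 0.08 0.84 0; 1 0 0.08 0.84 0",
)

```text
t: 9.7
tool_pos: [0.4782, 0.247, 0.0554]
tool_rot: [1.023, 1.316, -1.024]
contact_force: [-0.9, -0.2, 0.0]
opening: 0.0002
```

```bash
python3 snap.py 12 scene; python3 - <<'E'
from h import *
cv2.imwrite("pics/s12c.png",cv2.resize(load("scene12.npz")['im'][180:290,220:350],None,fx=5,fy=5,interpolation=cv2.INTER_CUBIC))
E
```

```text
9.7 [0.4782 0.247  0.0554] zang -75.7 q [ 0.34  0.03  1.95 -0.    1.16  0.09] [-0.9 -0.2  0. ]
```

View pics/s12c.png

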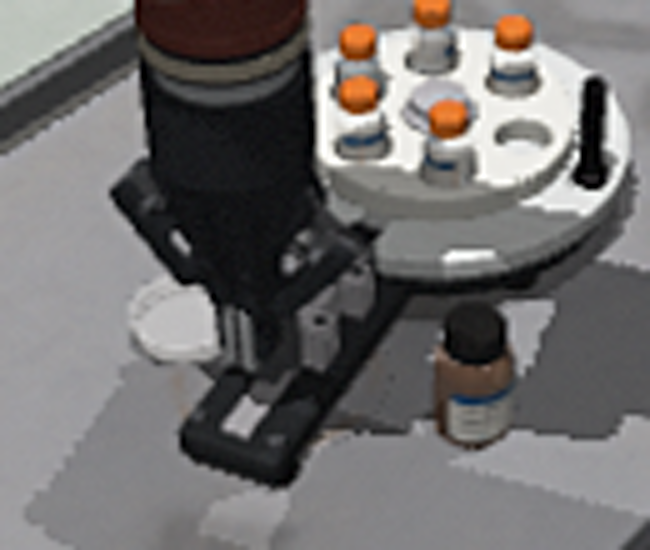

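Emit:
drive_tool(
  commands="1 0 0 0.1 0; 1 0 0 0.2 0; 1 0 0 0.3 0; 1 0 0 0.4 0; 1 0 0 0.4 0",
)

```text
t: 10.17
tool_pos: [0.4811, 0.2336, 0.0551]
tool_rot: [1.026, 1.321, -1.023]
contact_force: [-2.9, 7.9, -0.8]
opening: 0.0002
```

Emit:
drive_tool(
  commands="1 0 0 0.05 0; 1 0 0 0.1 0; 1 0 0 0.15 0; 1 0 0 0.15 0",
)

```text
t: 10.5
tool_pos: [0.4812, 0.2335, 0.0553]
tool_rot: [1.035, 1.33, -1.017]
contact_force: [-6.7, 28.4, -1.6]
opening: -0.0003
```

Emit:
drive_tool(
  commands="1 0 0 -0.3 0; 1 0 0 -0.9 0; 1 -0.5 0 -1.2 0; 1 -1.5 0 -1.2 0; 1 -2.3 0 -1.2 0; 1 -3 0 -1.2 0; 1 -3 0 -1.2 0",
)

```text
t: 11.08
tool_pos: [0.4753, 0.2742, 0.183]
tool_rot: [1.03, 1.31, -1.013]
contact_force: [1.3, -0.4, 1.6]
opening: -0.0001
```

```bash
python3 snap.py 13 wrist scene; python3 - <<'E'
from h import *
cv2.imwrite("pics/s13c.png",cv2.resize(load("scene13.npz")['im'][190:280,235:345],None,fx=6,fy=6,interpolation=cv2.INTER_CUBIC))
E
```

```text
11.0833 [0.4753 0.2742 0.183 ] zang -75.6 q [ 0.39 -0.1   1.85 -0.    1.38  0.14] [ 1.3 -0.4  1.6]
```

View pics/s13c.png

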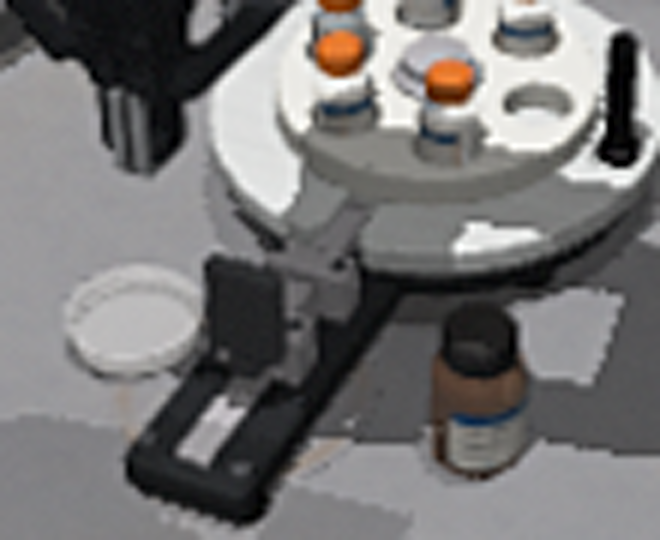

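View pics/wrist13.png

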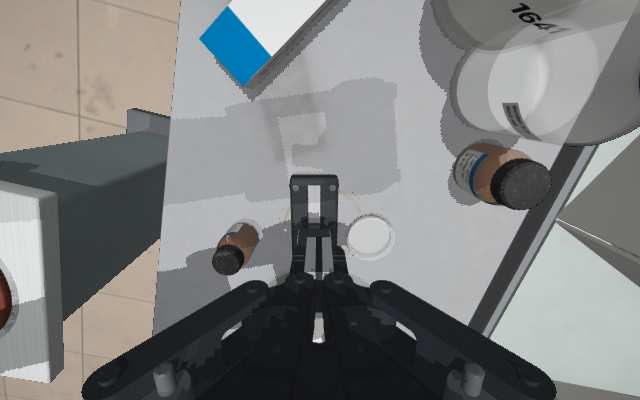

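Emit:
drive_tool(
  commands="1 -0.1 -0.4 0.8 0; 1 -0.2 -0.8 1.6 0; 1 -0.3 -1.2 2.4 0; 1 -0.4 -1.6 3.2 0; 1 -0.5 -1.9 4 0; 1 -0.5 -1.9 4 0; 1 -0.5 -1.9 4 0",
)

```text
t: 11.77
tool_pos: [0.4366, 0.0976, 0.1936]
tool_rot: [1.024, 1.318, -1.027]
contact_force: [-0.8, 0.6, 0.2]
opening: -0.0001
```

```bash
python3 snap.py 14 wrist scene
```

```text
11.7667 [0.4366 0.0976 0.1936] zang -75.9 q [ 0.05 -0.37  2.05 -0.    1.46 -0.19] [-0.8  0.6  0.2]
```

View pics/wrist14.png

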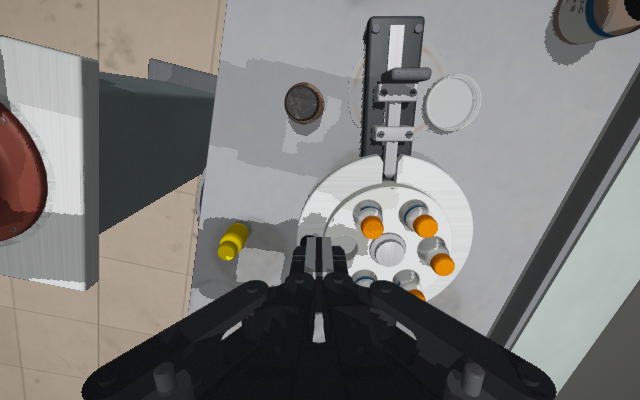

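View pics/scene14.png

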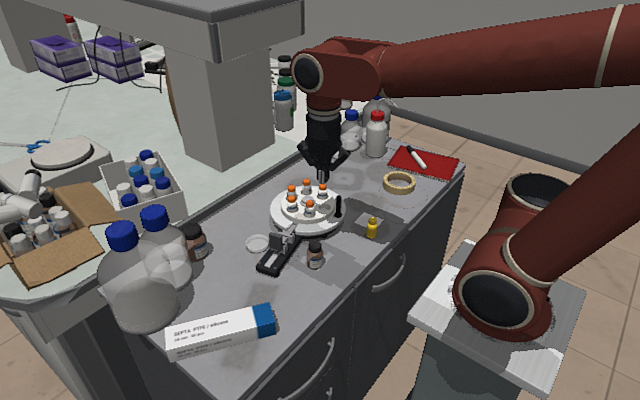

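The bar is clearly in the slot (near (391,165) in the wrist view). The plate stands close to the outer guide. I'll zoom in and measure how deep the nose is and how far the plate has moved.

```bash
python3 - <<'E'
from h import *
W=load("wrist14.npz")
cv2.imwrite("pics/w14c.png",cv2.resize(W['im'][10:200,345:455],None,fx=3.1*1.0,fy=3.1,interpolation=cv2.INTER_CUBIC))
cv2.imwrite("pics/w14d.png",cv2.resize(W['im'][60:190,360:440],None,fx=4.6*1.5,fy=4.6,interpolation=cv2.INTER_CUBIC) if 0 else cv2.resize(W['im'][60:190,350:450],None,fx=4.6,fy=4.6,interpolation=cv2.INTER_CUBIC))
P=cloud(W);C=np.array([.529,.0427]);z=P[...,2]
d=P[...,:2]-C;b=np.radians(104.2);e=np.array([np.cos(b),np.sin(b)]);s=d@e;l=d@np.array([-e[1],e[0]])
t=(z>.08)&(z<.092)&(s>.12)&(s<.26)&(abs(l)<.03);print("plate top s",np.percentile(s[t],[1,50,99]),np.percentile(l[t],[1,50,99]),t.sum(), "z",np.median(z[t]))
W1=load("wrist1.npz");P1=cloud(W1);d1=P1[...,:2]-C;s1=d1@e;z1=P1[...,2];l1=d1@np.array([-e[1],e[0]])
t=(z1>.08)&(z1<.092)&(s1>.12)&(s1<.26)&(abs(l1)<.03);print("before",np.percentile(s1[t],[1,50,99]),np.percentile(l1[t],[1,50,99]))
E
```

```text
plate top s [0.17544961 0.17991682 0.18473246] [-0.01590054  0.00047211  0.01628804] 511 z 0.08425057651529033
before [0.2066951  0.21024504 0.21667876] [-0.01707859 -0.00093736  0.01573451]
```

View pics/w14d.png

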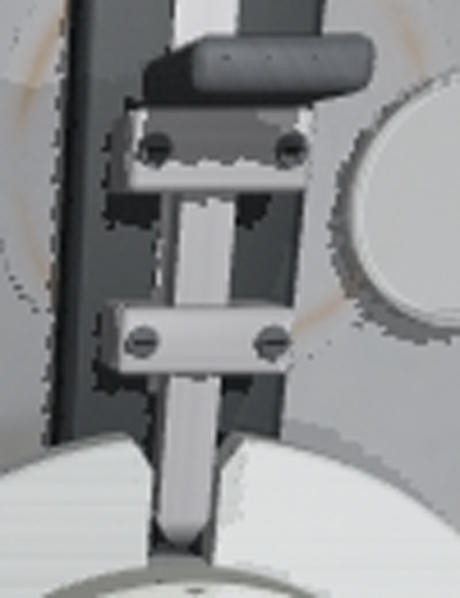

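```bash
python3 - <<'E'
from h import *
W=load("wrist14.npz");f=lambda x,y:(350+(x+.5)/4.6-.5,60+(y+.5)/4.6-.5)
P=cloud(W);v,u=np.mgrid[:400,:640];z=P[...,2]
G=onz(W,np.c_[u.ravel(),v.ravel()],.04).reshape(400,640,3)
C=np.array([.529,.0427]);rr=np.hypot(G[...,0]-C[0],G[...,1]-C[1]);m=(rr<.13)&(abs(z-.04)<.006)
q=G[m];an=np.degrees(np.arctan2(q[:,1]-C[1],q[:,0]-C[0]));r=np.hypot(*(q[:,:2]-C).T);rim=[]
for a in range(-40,180,3):
    k=(abs(an-a)<1.5)
    if k.sum()>10 and not 95<a<112: rim.append(q[np.argmax(np.where(k,r,0))])
rim=np.array(rim);R=np.hypot(*(rim[:,:2]-C).T);ok=abs(R-.105)<.006;C2,R2=circ(rim[ok]);print("disc",C2,R2,ok.sum())
for C_ in (C,C2):
    b=np.radians(104.2);e=np.array([np.cos(b),np.sin(b)]);n=np.array([-e[1],e[0]])
    for nm,x,y,zz in(("nose tip",180,542,.039),("nose tip mid",180,542,.034),("slot end? tray",180,570,.056),("rim L",127,435,.04),("rim R",237,435,.04),("slot L",152,475,.04),("slot R",220,475,.04),("bar at rim L",160,450,.039),("bar R",216,450,.039),("outer guide inner edge",215,192,.049),("outer guide outer",220,108,.049),("inner guide outer",200,308,.049),("inner guide inner",200,375,.049)):
        p=onz(W,[f(x,y)],zz)[0][:2]-C_;print(nm,"s",(p@e).round(4),"l",(p@n).round(4))
    print()
# depth profile along the bar line, pixel column through plate & guide
for y in range(60,210,6):
    uu,vv=np.array(f(215 if y<250 else 200,y)).round().astype(int);p=P[vv,uu];d=p[:2]-C;print((uu,vv),"s",(d@e).round(4),"z",p[2].round(4))
E
```

```text
disc [0.52873998 0.0429687 ] 0.10477505474334756 67
nose tip s 0.0789 l -0.0003
nose tip mid s 0.0776 l -0.0016
slot end? tray s 0.0768 l 0.0036
rim L s 0.105 l 0.0144
rim R s 0.1049 l -0.0113
slot L s 0.0955 l 0.0079
slot R s 0.0955 l -0.0081
bar at rim L s 0.1012 l 0.0062
bar R s 0.1012 l -0.0069
outer guide inner edge s 0.1585 l 0.001
outer guide outer s 0.1752 l 0.0014
inner guide outer s 0.1345 l 0.0021
inner guide inner s 0.1199 l 0.0009

nose tip s 0.0786 l -0.0004
nose tip mid s 0.0773 l -0.0017
slot end? tray s 0.0765 l 0.0035
rim L s 0.1046 l 0.0142
rim R s 0.1046 l -0.0114
slot L s 0.0952 l 0.0077
slot R s 0.0951 l -0.0083
bar at rim L s 0.1009 l 0.006
bar R s 0.1009 l -0.0071
outer guide inner edge s 0.1582 l 0.0008
outer guide outer s 0.1748 l 0.0012
inner guide outer s 0.1342 l 0.0019
inner guide inner s 0.1196 l 0.0007

(np.int64(396), np.int64(73)) s 0.1807 z 0.085
(np.int64(396), np.int64(74)) s 0.18 z 0.0847
(np.int64(396), np.int64(75)) s 0.1793 z 0.0834
(np.int64(396), np.int64(77)) s 0.1776 z 0.0852
(np.int64(396), np.int64(78)) s 0.177 z 0.0828
(np.int64(396), n
[... 242 characters left out ...]
int64(86)) s 0.1727 z 0.0463
(np.int64(396), np.int64(87)) s 0.1718 z 0.0469
(np.int64(396), np.int64(88)) s 0.1709 z 0.047
(np.int64(396), np.int64(90)) s 0.1691 z 0.046
(np.int64(396), np.int64(91)) s 0.1681 z 0.0475
(np.int64(396), np.int64(92)) s 0.1673 z 0.0459
(np.int64(396), np.int64(94)) s 0.1654 z 0.0463
(np.int64(396), np.int64(95)) s 0.1644 z 0.0472
(np.int64(396), np.int64(96)) s 0.1635 z 0.0464
(np.int64(396), np.int64(97)) s 0.1626 z 0.0461
(np.int64(396), np.int64(99)) s 0.1608 z 0.0464
(np.int64(396), np.int64(100)) s 0.1598 z 0.0479
(np.int64(396), np.int64(101)) s 0.1589 z 0.0443
(np.int64(396), np.int64(103)) s 0.157 z 0.0384
(np.int64(396), np.int64(104)) s 0.156 z 0.0388
```

The nose tip is 79 mm from the axis (home is 79 mm). The plate's inner face (175.5 mm) meets the outer guide's face (175.2 mm), and the slot centre is within 1 mm of the bar line. Next is a last check of the vial caps and neighbours before I hand in.

```bash
python3 - <<'E'
from h import *
from station import ctrl
a=load("scene0.npz");b=load("scene14.npz")
A,B=cloud(a),cloud(b)
hs=cv2.cvtColor(b['im'],cv2.COLOR_BGR2HSV);m=np.zeros((400,640),bool);m[165:225,265:350]=1
cap=m&(hs[...,0]<15)&(hs[...,1]>170)&(hs[...,2]>100)
n,l,st,c=cv2.connectedComponentsWithStats(cap.astype(np.uint8))
for i in range(1,n):
    if st[i,4]>8:
        p=np.median(B[l==i],0);print("cap",c[i].round(0),p.round(3),"r",np.hypot(*(p[:2]-[.529,.0427])).round(3),"top z",np.percentile(B[l==i][:,2],95).round(3))
df=cv2.absdiff(a['im'],b['im']).max(2)
for n_,(x,y,w,h) in dict(reagent=(305,240,20,30),petri=(243,232,28,20),tape=(380,170,20,22),squeeze=(366,110,22,48),carton=(162,303,115,55)).items(): 
    print(n_,"changed px frac",(df[y:y+h,x:x+w]>50).mean().round(3))
print(ctrl.get_obs()['contact_force'].round(1)); ctrl.finish_job()
E
```

```text
cap [306. 182.] [0.56  0.011 0.094] r 0.045 top z 0.097
cap [291. 188.] [0.574 0.06  0.093] r 0.048 top z 0.097
cap [322. 186.] [0.512 0.001 0.094] r 0.045 top z 0.097
cap [291. 199.] [0.541 0.096 0.094] r 0.054 top z 0.096
cap [309. 203.] [0.49  0.082 0.094] r 0.056 top z 0.097
reagent changed px frac 0.0
petri changed px frac 0.145
tape changed px frac 0.0
squeeze changed px frac 0.0
carton changed px frac 0.0
[0.7 0.6 1.2]
the job is handed in; nothing more can be done
```

The carousel is locked and I handed the job in at about 12 s of the 67 s; the hand-in gives no verdict. I turned the disc about 123° counter-clockwise by pushing the post with the shut fingers. I then pushed the thumb plate until it stopped at about 28 N and backed the arm clear.

**Last checks:**
- **Nose:** the tip is 79 mm from the axis, which is the home position.
- **Thumb plate:** its inner face meets the outer guide, at 175.5 and 175.2 mm from the axis.
- **Slot:** it is within about 1 mm of the bar's line at the rim.
- **Vials:** all five are upright in their holes, with cap tops at 96–97 mm above the bench.
- **Neighbours:** the reagent bottle, tape, squeeze bottle and carton look unchanged in the picture.

**Checks that disagreed:**
- The plate's travel from the depth images came out at 30–32 mm instead of 36 mm. I put this down to the oblique first view and trusted the nose and guide readings instead.
- About 14% of the pixels around the petri dish changed. I took this for the moved bar and shadows and did not measure the dish's position separately. The fingers never came near its 14 mm height.

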